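# Dispense one ointment pot

### The job

Press the blue plunger of the pot dispenser all the way down once and let it spring back up, so that a single ointment pot comes out of the outlet. Then push that pot along the counter with the fingertips, without lifting it, until it stands wholly on the green mat, and leave it there. The other pots stay in the dispenser, and the vial, bottle, canister and carton stay where they are.

Things in the scene. Friction and masses are not known exactly. Their poses are not given: they have to be found in the camera images.
- dispenser: White pot dispenser, fixed. Origin on the counter under the axis of its clear open-topped square magazine (47 mm wide, 56 mm high) with three stacked pots. The outlet faces the dispenser's -x; behind (+x) lies the housing, x = 24 to 107 mm, 62 mm wide (4 mm high feet: 96 mm), 42 mm high. Fixed to the counter.
- outlet (a point): Middle of the outlet (41 mm wide, 18.5 mm high) in the magazine's front face, 9 mm above the counter. A full press slides the lowest pot out along the dispenser's -x on the counter, until its centre is about 60 to 65 mm from the dispenser's origin. Each further press would send out another pot.
- plunger_top (a point): Centre of the top of the blue plunger button (round, 34 mm across, 9 mm thick), 79 mm above the counter when up, 66 mm behind (+x of) the dispenser's origin. It moves straight down.
- plunger (a joint): Plunger travel in m: 0 up, 0.025 fully down. A return spring pushes back with about 3 N at the top and 7.5 N at the bottom, plus some damping; then there is a hard stop. It springs up by itself in under a second when released. After 2 mm of free play the pot moves 2.6 times as far as the plunger.
- pot1_center (a point): Centre (half-way up) of the lowest pot, the one that comes out: white, orange lid, round, 36 mm in diameter, 16 mm tall, about 30 g, standing on the counter. It slides on the counter and has no spring or catch.
- pot2_center (a point): Centre of the second pot in the stack, same kind; it drops to the bottom of the magazine as the plunger rises. It stays in the magazine.
- pot3_center (a point): Centre of the top pot in the stack, same kind. It stays in the magazine.
- green_mat: Thin green square mat, 96 x 96 mm, under 1 mm thick and no obstacle (a pot slides over it as over the counter). Origin at its centre, x and y axes along its edges. It lies to the left or the right of the dispenser.
- yellow_mat: Thin yellow square mat, 96 x 96 mm, no obstacle, on the other side. Not the target. Origin at its centre.
- vial: Small glass vial, 26 mm in diameter, 45 mm tall, loose, standing on the yellow mat. Origin at the centre of its underside. Leave alone.
- amber_bottle: Amber glass bottle with a black cap, 42 mm in diameter, 85 mm tall, loose. Origin at the centre of its underside. Leave alone.
- canister: Steel lidded canister, 90 mm in diameter, 90 mm tall with its lid knob, loose. Origin at the centre of its underside. Leave alone.
- carton: White and blue carton, 50 x 75 x 35 mm (x, y, z), loose. Origin at the centre of its underside. Leave alone.
- pot1: The same lowest pot; origin at the centre of its underside, z up through the lid.
Things that resemble listed ones, but are neither listed nor needed, are in the scene too. What is shaped like the dispenser but black or turquoise is not meant.

How it is judged:
By the outcome, as a careful person would: the job done as asked, in the order asked, and still so for the second after the job is handed in, with the robot touching nothing.
It also fails if it takes over 61 s, if anything falls off the work surface, if the arm or the gripper's body presses on something with over 40 N, if the wrist force passes 120 N, or if a joint passes its speed limit or range.

### The arm

A 6-joint arm with a two-finger parallel gripper is mounted at the origin on the work surface. World frame = base frame: x ahead of the robot, y to its left, z up, the work surface at z = 0. Lengths are in m, angles in degrees, forces in N, time in s.
With the tool pointing down it reaches from about 0.4 to 0.825 m from the base axis. Payload 7 kg.
Tool frame: the origin (TCP) lies on the front face of the gripper's body, between the roots of the fingers; the fingertips stand 66 mm ahead of it and the grasp point (between the pads) lies 47 mm ahead of it; z points along the fingers, y is the line along which they close (so a half turn about z gives the same grasp; the last joint's range is limited). The gripper opens to 88 mm and grips with 3 to 60 N. Pads are 19 mm wide; open, the fingers measure 130 mm over their backs; the gripper's body (78 mm by 193 mm) begins 47 mm behind the grasp point.
Start: joints at [88.986, 20.546, 0.682, 0, -70.136, -16.507], TCP at [0.203, 0.644, 0.292] pointing down, gripper open.
Joint ranges: [-176.03, 176.03], [-82.01, 121.73], [-58.28, 71.71], [-173.87, 95.51], [-174.79, -0.11], [-173.66, 173.66]. Speed limits (degrees/s): [136.94, 136.94, 172.46, 180, 180, 180].

### API

Orientations are given as [roll, pitch, yaw] about the fixed x, y, z axes, in that order (R = Rz(yaw) Ry(pitch) Rx(roll)).
In Python, from plant import ctrl gives the robot as it stands.
- The arm moves only by the tool send_rows, never from a script. Its argument "deltas" is a list of rows, each a list of 2 entries, a list of its own where there are three numbers: the shift along the tool's x, y, z each as a share of 800 mm, from -1 to 1, then the turn about the tool's z as a share of 90 degrees, from -1 to 1. A call has exactly 5 rows; each row is the pose to reach, as a shift and turn from the pose commanded when the call began, along the tool's axes at that moment; what a row does not reach only later rows make up. A row lasts 1/12 s, in which the tool goes at most 41.7 mm and 7.16 degrees, less where a joint would pass 70% of its speed; a pose out of reach is approached as far as the arm can. A call with a number of a shift or a turn outside -1 to 1 is refused whole. A call with a gripper value outside its range is refused whole. "gripper" is the opening, from 0 (shut) to 1 (fully open), set as the call begins (left out, the last holds). The fingers move at their own pace and stop on an object; the grip force is fixed at half the most. Time passes only in rows, so rows that repeat a pose let the fingers close, or fill a call up. It gives the time, the measured TCP pose, the force, the opening and the grip force at its end, in the units of the state.
- ctrl.get_obs(): the state, without advancing time (a new reading comes with each control period).
- ctrl.snapshot(name): name is "scene" or "top" or "wrist"; returns a dict with "color" (480x640x3 uint8, red, green, blue), "vertical_fov" (degrees; the focal length in pixels is half the picture's height over the tangent of half this angle, whatever the lens; pixels are square), "cx", "cy" (the principal point, pixels), "k1" (the pictures are not rectified: a ray, as slopes to the right and down, at radius r is drawn at 1 + k1 r^2 times it, then the intrinsics apply), "rvec" (rotation vector, rad) and "tvec" (3), from world to camera coordinates, as OpenCV has them. Camera axes: x right, y down, z forward; pixel columns grow to the right and rows downward; lengths in m; the calibration is good to about 2 mm. A picture is of the moment at which its call begins. There is no depth.
- ctrl.close_job(): hands the job in; it is judged then, once.
Trained networks look in a picture, given as the dict that the camera call returned (one of the last four; its "shot" number tells which), for a name from the list of things; names that differ only in an ending like _2 or _b are one class to them, and where a whole thing is asked for, a point or a joint stands for the part that bears it (a point fixed in the world has none). Each returns a list of dicts, best first, with "conf" (0 to 1); they miss things now and then, are a little off and sometimes report something else, mostly with a low value. They report only what shows in the picture. A call takes as long as a camera call. They do not tell look-alikes from the thing itself.
- ctrl.boxes_of(picture, thing): "xy" ([column, row] as shares, 0 to 1, of the picture: columns of its width, rows of its height, amid what is visible of it).
- ctrl.cut_out(picture, thing): "pixels" (480x640 bool, what is visible of it) and "xy" ([column, row] as shares, 0 to 1, of the picture: columns of its width, rows of its height, amid what is visible of it).
The state is a dict: "clock": time; "joint_pos": joint angles; "qvel": joint speeds; "tau": joint torques, N m; "tool_pos": TCP position; "orientation": TCP orientation; "force": force on the tool from outside, world axes, zero at the start; "moment": the same for the moment, N m; "opening": finger opening in m; "gripper_force": force on a finger pad.
Only numpy, scipy, OpenCV 4.12 (cv2) and the standard library are available. Lean on these libraries where they do the work, as an engineer would, in place of code of your own. Each camera call takes 0.05 s, during which the arm holds its last target. There are 200 camera calls.

## Working session

There is one attempt and no reset: what is moved stays moved. The work goes in short steps, Python scripts to look and compute and a tool call to move; the robot and the scene stay as the last step left them, time stands still between calls to the robot, and variables do not carry over. Pictures are saved under pics/ and viewed, at most 10 in all, crops included, and the job is handed in when it is done.

Besides the shell and the picture viewer there is one more tool, called after "Call:" by a JSON object that holds its "op" and its "data". send_rows: Moves the arm, as the interface text tells. Shift numbers are shares of 800 mm and turn numbers shares of 90 degrees, none past 1 either way. Its arguments: {"type":"object","properties":{"deltas":{"type":"array","items":{"type":"array"}},"gripper":{"type":"number"}},"required":["deltas"]}

```bash
mkdir -p pics
cat > h.py <<'E'
import numpy as np, cv2
from plant import ctrl
def K(s):
    f=240/np.tan(np.radians(s["vertical_fov"])/2)
    return f
def ray(s,u,v):
    f=K(s); d=np.array([(u-s["cx"])/f,(v-s["cy"])/f]); p=d.copy()
    for _ in range(30): p=d/(1+s["k1"]*(p@p))
    R=cv2.Rodrigues(np.array(s["rvec"],float))[0]; t=np.array(s["tvec"],float).ravel()
    return -R.T@t, R.T@np.array([p[0],p[1],1])
def at(s,u,v,z):
    c,d=ray(s,u,v); return c+d*(z-c[2])/d[2]
def proj(s,P):
    R=cv2.Rodrigues(np.array(s["rvec"],float))[0]; q=R@np.array(P,float)+np.array(s["tvec"],float).ravel()
    p=q[:2]/q[2]; p=p*(1+s["k1"]*(p@p)); return p*K(s)+[s["cx"],s["cy"]]
def save(s,n): cv2.imwrite(n,s["color"][:,:,::-1])
E
python3 - <<'E'
from h import *
o=ctrl.get_obs();print(o["clock"],o["tool_pos"],o["orientation"],o["force"])
for n in("scene","top"):
    s=ctrl.snapshot(n); save(s,f"pics/{n}.png")
    for t,z in(("dispenser",.03),("plunger_top",.079),("green_mat",0),("yellow_mat",0),("outlet",.009),("vial",.02),("amber_bottle",.04),("canister",.04),("carton",.035)):
        for b in ctrl.boxes_of(s,t)[:4]:
            u,v=b["xy"][0]*640,b["xy"][1]*480
            print(n,t,round(b["conf"],2),round(u),round(v),at(s,u,v,z).round(3))
E
```

```text
0.0 [0.20313787 0.64330823 0.29125575] [ 1.79906603e+02 -8.88040457e-03 -1.75290778e+01] [ 0.55984116  0.26233832 -0.11207035]
scene dispenser 0.95 143 250 [ 0.779 -0.346  0.03 ]
scene dispenser 0.71 276 376 [0.831 0.031 0.03 ]
scene dispenser 0.69 319 286 [ 0.651 -0.02   0.03 ]
scene dispenser 0.66 374 207 [ 0.414 -0.051  0.03 ]
scene plunger_top 0.94 262 358 [0.84  0.016 0.079]
scene plunger_top 0.81 307 274 [ 0.674 -0.026  0.079]
scene plunger_top 0.67 369 198 [ 0.445 -0.047  0.079]
scene plunger_top 0.57 132 241 [ 0.798 -0.334  0.079]
scene green_mat 0.62 289 201 [ 0.477 -0.23   0.   ]
scene yellow_mat 0.62 477 298 [0.487 0.217 0.   ]
scene outlet 0.91 145 250 [ 0.768 -0.363  0.009]
scene outlet 0.87 321 289 [ 0.643 -0.022  0.009]
scene outlet 0.8 374 211 [ 0.404 -0.056  0.009]
scene outlet 0.56 278 376 [0.823 0.025 0.009]
scene vial 0.8 493 300 [0.493 0.245 0.02 ]
scene vial 0.68 289 199 [ 0.488 -0.22   0.02 ]
scene canister 0.65 403 388 [0.741 0.199 0.04 ]
scene carton 0.74 227 225 [ 0.636 -0.259  0.035]
top dispenser 0.94 268 132 [0.829 0.014 0.03 ]
top dispenser 0.93 299 327 
[... 240 characters left out ...]
0.72 287 208 [ 0.656 -0.027  0.079]
top plunger_top 0.46 446 137 [ 0.792 -0.34   0.079]
top green_mat 0.68 289 205 [ 0.68  -0.027  0.   ]
top green_mat 0.59 395 303 [ 0.472 -0.237  0.   ]
top yellow_mat 0.68 176 305 [0.478 0.209 0.   ]
top yellow_mat 0.42 397 302 [ 0.473 -0.24   0.   ]
top outlet 0.96 263 130 [0.843 0.028 0.009]
top outlet 0.87 301 325 [ 0.434 -0.047  0.009]
top outlet 0.74 442 151 [ 0.787 -0.353  0.009]
top outlet 0.66 294 211 [ 0.665 -0.036  0.009]
top vial 0.43 158 294 [0.5  0.24 0.02]
top vial 0.41 290 212 [ 0.66  -0.028  0.02 ]
top amber_bottle 0.7 364 167 [ 0.746 -0.18   0.04 ]
top canister 0.91 175 173 [0.743 0.204 0.04 ]
top carton 0.75 406 224 [ 0.627 -0.259  0.035]
```

View pics/top.png

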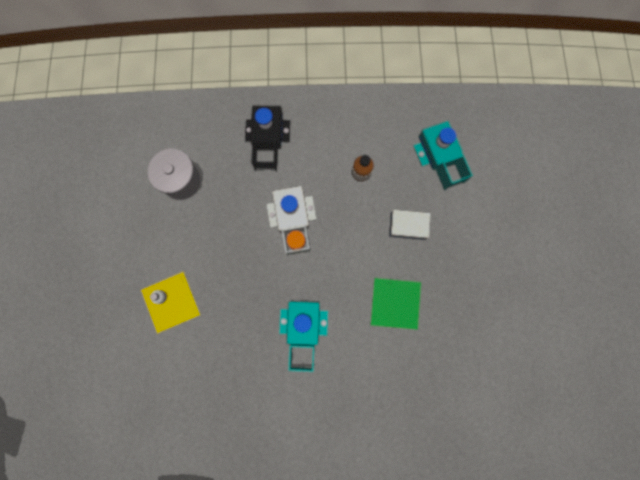

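View pics/scene.png

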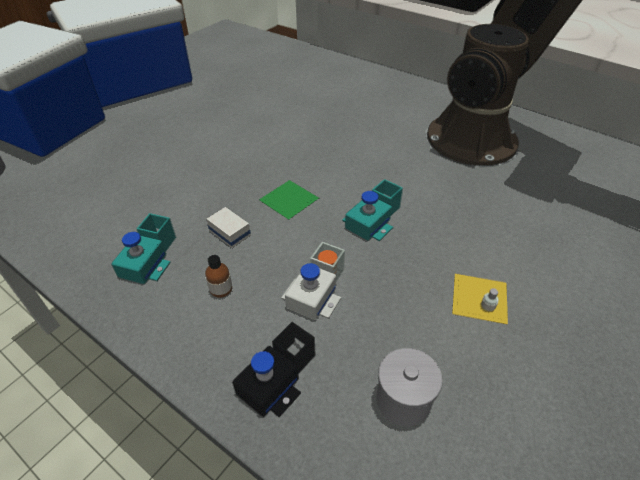

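The top view shows four dispenser-shaped things. The white one has its plunger at (289,204) and its magazine with the orange pot at (296,240). The look-alikes are black at (264,117), turquoise at (303,323) and turquoise at (446,137). By the description I choose the white one. The green mat is at (396,303) and the yellow one, with the vial, at (171,302).

```bash
cat > m.py <<'E'
from h import *
def cen(s,mask,win):
    m=np.zeros(mask.shape,np.uint8); x0,x1,y0,y1=win; m[y0:y1,x0:x1]=mask[y0:y1,x0:x1]
    n,l,st,c=cv2.connectedComponentsWithStats(m); i=1+np.argmax(st[1:,4]); return c[i],st[i,4],l==i
def hsv(s): return cv2.cvtColor(s["color"],cv2.COLOR_RGB2HSV)
def blue(h): return (h[...,0]>105)&(h[...,0]<130)&(h[...,1]>150)
def orange(h): return (h[...,0]>5)&(h[...,0]<20)&(h[...,1]>170)&(h[...,2]>130)
def green(h): return (h[...,0]>50)&(h[...,0]<72)&(h[...,1]>150)
E
python3 - <<'E'
from m import *
for n,wb,wo,wg in(("top",(270,310,190,225),(280,312,225,258),(360,430,270,335)),("scene",(290,330,255,290),(312,345,245,270),(255,325,175,222))):
    s=ctrl.snapshot(n);h=hsv(s)
    c,a,_=cen(s,blue(h),wb);print(n,"plunger",c,a,at(s,*c,.077))
    c,a,_=cen(s,orange(h),wo);print("pot3",c,a,at(s,*c,.049))
    c,a,g=cen(s,green(h),wg)
    q=np.argwhere(g)[:,::-1].astype(np.float32)
    P=np.array([at(s,*x,0)[:2] for x in q],np.float32)
    print("green",a,cv2.minAreaRect(P),P.mean(0))
    h2=hsv(s); x0,x1,y0,y1=(260,325,180,260) if n=="top" else (280,350,235,325)
    cv2.imwrite(f"pics/c_{n}.png",cv2.resize(s["color"][y0:y1,x0:x1,::-1],None,fx=7,fy=7,interpolation=cv2.INTER_CUBIC))
    for P in((.66,-.03,.079),(.58,-.04,.056)):print(proj(s,P))
E
```

```text
top plunger [288.953125   203.44270833] 192 [ 0.66459556 -0.03004787  0.077     ]
pot3 [295.444 239.372] 250 [ 0.59936393 -0.03997982  0.049     ]
green 2096 ((0.4713330566883087, -0.23783844709396362), (0.09317445755004883, 0.09271832555532455), 83.07840728759766) [ 0.47094902 -0.23770225]
[288.89881929 205.55944906]
[295.46176932 248.76630663]
scene plunger [309.70833333 271.16666667] 240 [ 0.66561747 -0.02827189  0.077     ]
pot3 [327.3480663  256.36464088] 181 [ 0.59947409 -0.03847162  0.049     ]
green 1062 ((0.47015294432640076, -0.23709887266159058), (0.09201794862747192, 0.09283027797937393), 82.8309326171875) [ 0.47134316 -0.23566897]
[310.85429684 267.91177347]
[332.80786931 247.11273237]
```

View pics/c_top.png

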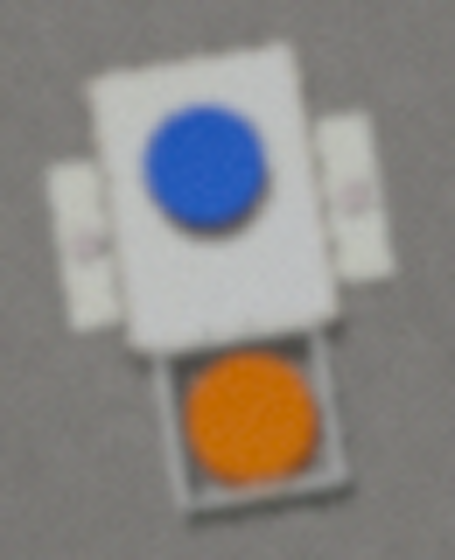

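The crop confirms the white dispenser, with the orange pot at the front and the blue button behind. Both cameras agree: the plunger is at (0.665, -0.029) and the magazine at (0.599, -0.039), giving 66 mm between them and a yaw of about 8.5°. The mat is at (0.471, -0.237). I'll move above the plunger with the fingers shut.

Call:
{"op": "send_rows", "data": {"deltas": [[[0.04, 0.031, 0], 0], [[0.08, 0.063, 0], 0], [[0.12, 0.094, 0], 0], [[0.16, 0.126, 0], 0], [[0.2, 0.157, 0], 0]], "gripper": 0}}

```text
clock: 1.52
tool_pos: [0.3186, 0.474, 0.2923]
orientation: [-180.0, -0.0, -17.5]
force: [0.7, 0.8, 0.1]
opening: 0.0597
gripper_force: 0.0
```

Call:
{"op": "send_rows", "data": {"deltas": [[[0.04, 0.031, 0], 0], [[0.08, 0.063, 0], 0], [[0.12, 0.094, 0], 0], [[0.16, 0.126, 0], 0], [[0.2, 0.157, 0], 0]]}}

```text
clock: 1.93
tool_pos: [0.4334, 0.306, 0.2926]
orientation: [-179.9, -0.0, -17.5]
force: [0.8, 0.9, -0.8]
opening: 0.0266
gripper_force: 0.0
```

Call:
{"op": "send_rows", "data": {"deltas": [[[0.04, 0.031, 0], 0], [[0.08, 0.063, 0], 0], [[0.12, 0.094, 0], 0], [[0.16, 0.126, 0], 0], [[0.2, 0.157, 0], 0]]}}

```text
clock: 2.35
tool_pos: [0.5483, 0.1379, 0.2926]
orientation: [-180.0, -0.0, -17.5]
force: [0.4, 1.6, 0.3]
opening: 0.0007
gripper_force: 0.0
```

Call:
{"op": "send_rows", "data": {"deltas": [[[0.04, 0.031, 0], 0], [[0.08, 0.063, 0], 0], [[0.12, 0.094, 0], 0], [[0.16, 0.126, 0], 0], [[0.2, 0.157, 0], 0]]}}

```text
clock: 2.77
tool_pos: [0.6631, -0.0301, 0.2923]
orientation: [-180.0, -0.0, -17.5]
force: [0.8, 1.1, 0.2]
opening: 0.0003
gripper_force: 0.0
```

```bash
cat > st.py <<'E'
from h import *
from scipy.spatial.transform import Rotation as Ro
import sys
o=ctrl.get_obs();p=np.array(o["tool_pos"]);R=Ro.from_euler("xyz",o["orientation"],degrees=True)
print(o["clock"],p.round(4),np.round(o["orientation"],2),np.round(o["force"],1),o["opening"],np.round(o["joint_pos"],0))
if len(sys.argv)>3: print("shift/.8:",(R.inv().apply(np.array([float(a) for a in sys.argv[1:4]])-p)/.8).round(4))
E
python3 st.py .665 -.029 .165
```

```text
2.7667 [ 0.6631 -0.0301  0.2923] [-1.7999e+02 -2.0000e-02 -1.7520e+01] [0.8 1.1 0.2] 0.00034989494981886696 [ 14.  19.  -1.   0. -70.  58.]
shift/.8: [ 0.0017 -0.002   0.1592]
```

Call:
{"op": "send_rows", "data": {"deltas": [[[0.002, -0.002, 0.035], 0], [[0.002, -0.002, 0.075], 0], [[0.002, -0.002, 0.115], 0], [[0.002, -0.002, 0.15], 0], [[0.002, -0.002, 0.165], 0]]}}

```text
clock: 3.18
tool_pos: [0.6623, -0.0276, 0.1558]
orientation: [179.9, 0.3, -17.6]
force: [-0.6, 0.3, -1.1]
opening: 0.0006
gripper_force: 0.0
```

Call:
{"op": "send_rows", "data": {"deltas": [[[0, 0, 0.004], 0], [[0, 0, 0.008], 0], [[0, 0, 0.012], 0], [[0, 0, 0.015], 0], [[0, 0, 0.018], 0]]}}

```text
clock: 3.6
tool_pos: [0.665, -0.0268, 0.1472]
orientation: [-179.9, -0.1, -17.5]
force: [-0.4, 0.5, 0.3]
opening: 0.0006
gripper_force: 0.0
```

```bash
python3 - <<'E'
from h import *
s=ctrl.snapshot("scene");cv2.imwrite("pics/p1.png",cv2.resize(s["color"][170:350,230:430,::-1],None,fx=3,fy=3))
E
python3 st.py .665 -.029 .1185
```

```text
3.65 [ 0.6646 -0.0269  0.1464] [-1.7996e+02 -7.0000e-02 -1.7510e+01] [-0.2  0.1  0.8] 0.0004301363177993067 [ 14.  26. -11.  -0. -53.  58.]
shift/.8: [0.0012 0.0024 0.0349]
```

View pics/p1.png

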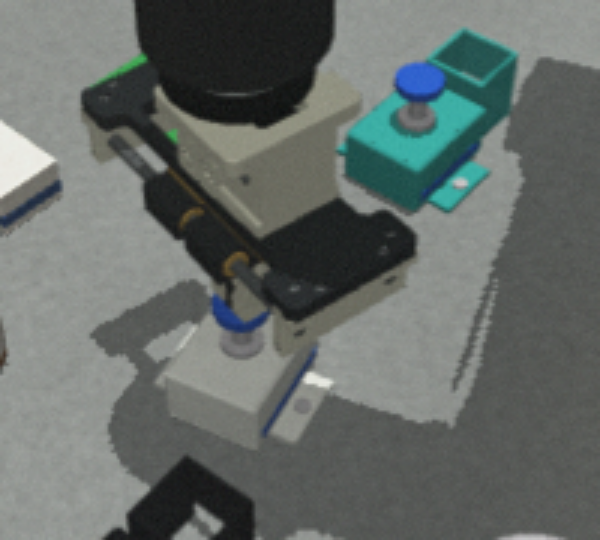

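The fingertips are centred on the white dispenser's button, just above it, at (240,300) in the crop. I'll press slowly.

Call:
{"op": "send_rows", "data": {"deltas": [[[0, 0.002, 0.003], 0], [[0.001, 0.002, 0.006], 0], [[0.001, 0.002, 0.009], 0], [[0.001, 0.002, 0.012], 0], [[0.001, 0.002, 0.015], 0]]}}

```text
clock: 4.07
tool_pos: [0.6648, -0.0287, 0.1346]
orientation: [-180.0, -0.0, -17.5]
force: [-2.6, 1.7, 7.6]
opening: 0.0003
gripper_force: 3.5
```

Call:
{"op": "send_rows", "data": {"deltas": [[[0, 0, 0.003], 0], [[0, 0, 0.006], 0], [[0, 0, 0.009], 0], [[0, 0, 0.012], 0], [[0, 0, 0.015], 0]]}}

```text
clock: 4.48
tool_pos: [0.6648, -0.0287, 0.1227]
orientation: [-180.0, -0.0, -17.5]
force: [-1.8, 1.2, 8.2]
opening: 0.0006
gripper_force: 4.0
```

Call:
{"op": "send_rows", "data": {"deltas": [[[0, 0, 0.002], 0], [[0, 0, 0.004], 0], [[0, 0, 0.005], 0], [[0, 0, 0.005], 0], [[0, 0, 0.005], 0]]}}

```text
clock: 4.9
tool_pos: [0.6648, -0.0287, 0.1198]
orientation: [-180.0, -0.1, -17.5]
force: [-6.0, 2.7, 14.7]
opening: 0.0002
gripper_force: 7.3
```

The force is above the spring's maximum and the tip is at z = 0.054, so the plunger is on its hard stop. I'll release straight up, then look.

Call:
{"op": "send_rows", "data": {"deltas": [[[0, 0, -0.01], 0], [[0, 0, -0.025], 0], [[0, 0, -0.045], 0], [[0, 0, -0.07], 0], [[0, 0, -0.1], 0]]}}

```text
clock: 5.32
tool_pos: [0.6638, -0.0291, 0.1978]
orientation: [179.9, 0.1, -17.5]
force: [0.4, 0.4, 0.1]
opening: 0.0005
gripper_force: 0.0
```

Call:
{"op": "send_rows", "data": {"deltas": [[[0, 0, -0.03], 0], [[0, 0, -0.06], 0], [[0, 0, -0.1], 0], [[0, 0, -0.13], 0], [[0, 0, -0.15], 0]], "gripper": 0.75}}

```text
clock: 5.73
tool_pos: [0.665, -0.0291, 0.3217]
orientation: [-179.9, -0.2, -17.5]
force: [0.7, 0.0, -0.9]
opening: 0.0283
gripper_force: 0.0
```

```bash
python3 - <<'E'
from m import *
for n in("wrist","scene","top"):
    s=ctrl.snapshot(n);h=hsv(s)
    m=orange(h).astype(np.uint8);N,l,st,c=cv2.connectedComponentsWithStats(m)
    for i in range(1,N):
        if st[i,4]>30: print(n,c[i],st[i],at(s,*c[i],.016),at(s,*c[i],.032))
    if n=="scene": cv2.imwrite("pics/p2.png",cv2.resize(s["color"][170:350,230:430,::-1],None,fx=3,fy=3))
E
python3 st.py .537 -.0485 .15
```

```text
wrist [354.53175592 271.63013699] [336 255  36  32 803] [ 0.59135063 -0.04020649  0.016     ] [ 0.59744218 -0.04077721  0.032     ]
scene [342.95918367 246.05102041] [334 242  16  12  98] [ 0.5344688  -0.04687502  0.016     ] [ 0.54741663 -0.03864615  0.032     ]
scene [327.93421053 259.23684211] [320 256  15   8  76] [ 0.58020016 -0.05066108  0.016     ] [ 0.59204035 -0.0423405   0.032     ]
top [295.66055046 240.22018349] [288 232  17  17 218] [ 0.60273955 -0.03892056  0.016     ] [ 0.60028903 -0.03962401  0.032     ]
top [301.30516432 271.30046948] [294 263  16  17 213] [ 0.53962908 -0.04906898  0.016     ] [ 0.53830207 -0.04959176  0.032     ]
5.8833 [ 0.6649 -0.0289  0.3199] [-1.7991e+02 -1.6000e-01 -1.7530e+01] [-0.3 -0.2 -0.6] 0.04004792676970331 [ 14.  19.   2.   0. -73.  58.]
shift/.8: [-0.1457  0.0718  0.2118]
```

View pics/p2.png

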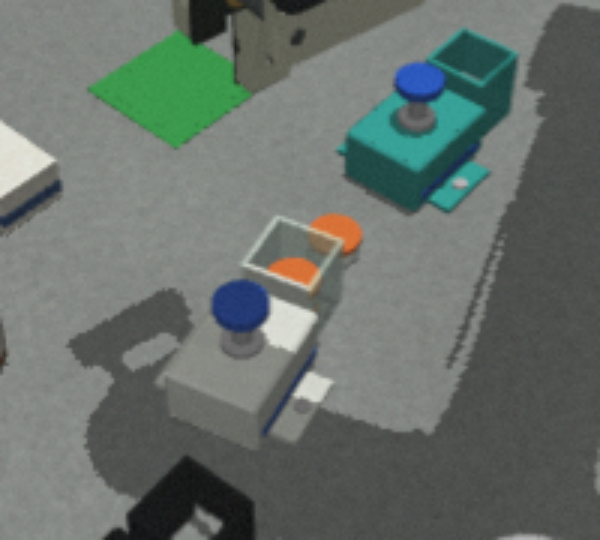

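The pot is out at (0.5385, -0.049), about 62 mm from the dispenser's origin, shown at (336,235) in the crop. One pot still shows in the magazine and the plunger is up. I'll straddle the pot with the fingers open along the push line.

Call:
{"op": "send_rows", "data": {"deltas": [[[-0.035, 0.018, 0.02], 0.025], [[-0.07, 0.036, 0.04], 0.025], [[-0.105, 0.054, 0.06], 0.025], [[-0.143, 0.0715, 0.08], 0.025], [[-0.143, 0.0715, 0.1], 0.025]], "gripper": 0.75}}

```text
clock: 6.3
tool_pos: [0.532, -0.0501, 0.2363]
orientation: [180.0, 0.2, -19.9]
force: [-1.9, 0.2, 0.1]
opening: 0.0649
gripper_force: 0.0
```

Call:
{"op": "send_rows", "data": {"deltas": [[[0, 0, 0.03], 0], [[0, 0, 0.06], 0], [[0, 0, 0.09], 0], [[0, 0, 0.11], 0], [[0, 0, 0.11], 0]]}}

```text
clock: 6.72
tool_pos: [0.5354, -0.0495, 0.1456]
orientation: [179.8, 0.4, -19.8]
force: [-1.0, 0.1, 0.6]
opening: 0.0661
gripper_force: 0.0
```

```bash
python3 st.py .5385 -.049 .071
python3 - <<'E'
from m import *
for n in("wrist","top"):
    s=ctrl.snapshot(n);h=hsv(s)
    N,l,st,c=cv2.connectedComponentsWithStats(orange(h).astype(np.uint8))
    for i in range(1,N):
        if st[i,4]>30: print(n,c[i],st[i],at(s,*c[i],.016))
    if n=="wrist": save(s,"pics/w1.png")
E
```

```text
6.7167 [ 0.5354 -0.0495  0.1456] [179.79   0.39 -19.83] [-1.   0.1  0.6] 0.06609102145302077 [ 16.  16. -27.  -0. -47.  55.]
shift/.8: [ 0.0041 -0.0022  0.0933]
wrist [259.99450943 167.55669611] [ 225  128   71   78 4189] [ 0.59921286 -0.03851733  0.016     ]
wrist [319.2080513  260.78090488] [ 289  232   62   58 2807] [ 0.53955656 -0.050057    0.016     ]
top [365.02325581 169.09302326] [359 165  13   8  43] [ 0.74838427 -0.18517677  0.016     ]
```

View pics/w1.png

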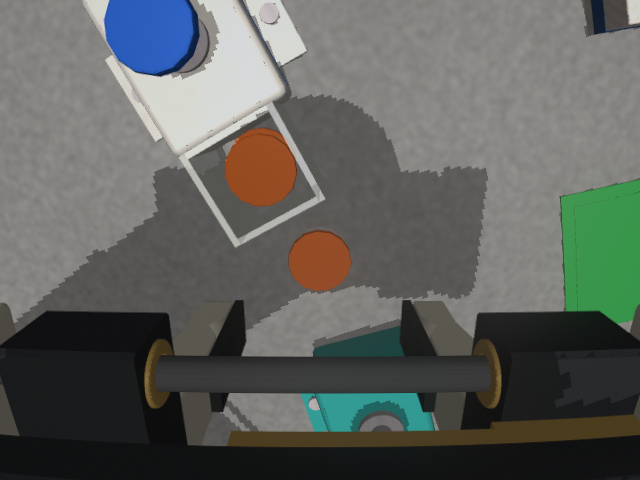

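The wrist view shows the pot at (319,261), midway between the fingers and clear of the magazine. I'll lower.

Call:
{"op": "send_rows", "data": {"deltas": [[[0.001, 0, 0.025], 0], [[0.001, 0, 0.05], 0], [[0.001, 0, 0.075], 0], [[0.001, 0, 0.09], 0], [[0.001, 0, 0.095], 0]]}}

```text
clock: 7.23
tool_pos: [0.5388, -0.0493, 0.0731]
orientation: [180.0, 0.1, -19.8]
force: [-0.4, 0.2, 0.3]
opening: 0.0654
gripper_force: 0.0
```

Call:
{"op": "send_rows", "data": {"deltas": [[[0, 0, 0], 0], [[0, 0, 0], 0], [[0, 0, 0], 0], [[0, 0, 0], 0], [[0, 0, 0], 0]]}}

```text
clock: 7.65
tool_pos: [0.5395, -0.0491, 0.0747]
orientation: [-179.9, -0.1, -19.8]
force: [0.1, -0.0, -0.1]
opening: 0.0657
gripper_force: 0.0
```

```bash
python3 st.py .5393 -.0495 .071; python3 st.py .471 -.237 .071
```

```text
7.65 [ 0.5395 -0.0491  0.0747] [-1.7995e+02 -8.0000e-02 -1.9760e+01] [ 0.1 -0.  -0.1] 0.06574843661904779 [ 16.  22. -31.   0. -37.  55.]
shift/.8: [-0.      0.0006  0.0046]
7.65 [ 0.5395 -0.0491  0.0747] [-1.7995e+02 -8.0000e-02 -1.9760e+01] [ 0.1 -0.  -0.1] 0.06574843661904779 [ 16.  22. -31.   0. -37.  55.]
shift/.8: [-0.0011  0.25    0.0044]
```

Call:
{"op": "send_rows", "data": {"deltas": [[[0, 0.004, 0.002], 0], [[0, 0.008, 0.004], 0], [[0, 0.012, 0.004], 0], [[0, 0.016, 0.004], 0], [[0, 0.02, 0.004], 0]]}}

```text
clock: 8.07
tool_pos: [0.5334, -0.0647, 0.0705]
orientation: [180.0, 0.0, -19.8]
force: [0.7, 0.2, 0.8]
opening: 0.0656
gripper_force: 0.1
```

Call:
{"op": "send_rows", "data": {"deltas": [[[0, 0.006, 0], 0], [[0, 0.014, 0], 0], [[0, 0.022, 0], 0], [[0, 0.031, 0], 0], [[0, 0.04, 0], 0]]}}

```text
clock: 8.48
tool_pos: [0.5224, -0.0951, 0.0706]
orientation: [180.0, 0.0, -19.8]
force: [0.6, 0.2, -0.2]
opening: 0.0653
gripper_force: 0.1
```

Call:
{"op": "send_rows", "data": {"deltas": [[[0, 0.009, 0], 0], [[0, 0.018, 0], 0], [[0, 0.027, 0], 0], [[0, 0.035, 0], 0], [[0, 0.04, 0], 0]]}}

```text
clock: 8.9
tool_pos: [0.5116, -0.1253, 0.0706]
orientation: [180.0, 0.0, -19.8]
force: [0.6, -0.4, -0.3]
opening: 0.0656
gripper_force: 0.1
```

```bash
cat > look.py <<'E'
from m import *
from scipy.spatial.transform import Rotation as Ro
o=ctrl.get_obs();R=Ro.from_euler("xyz",o["orientation"],degrees=True)
for n in("wrist","scene"):
    s=ctrl.snapshot(n);h=hsv(s)
    N,l,st,c=cv2.connectedComponentsWithStats(orange(h).astype(np.uint8))
    for i in range(1,N):
        if st[i,4]>30: P=at(s,*c[i],.016);print(n,c[i].round(),st[i,4],P.round(4),"rel tool",R.inv().apply(P-o["tool_pos"]).round(4))
    save(s,f"pics/{n}_{int(o['clock']*100)}.png");print(int(o['clock']*100))
E
python3 look.py; python3 st.py .471 -.237 .071
```

```text
wrist [ 11. 244.] 885 [ 0.5883 -0.0243  0.016 ] rel tool [ 0.038  -0.121   0.0546]
wrist [285. 327.] 4598 [ 0.5196 -0.113   0.016 ] rel tool [ 0.0034 -0.0143  0.0546]
890
scene [318. 230.] 40 [ 0.5268 -0.1139  0.016 ] rel tool [ 0.0105 -0.0159  0.0546]
scene [328. 259.] 79 [ 0.5801 -0.0508  0.016 ] rel tool [ 0.0392 -0.0933  0.0546]
890
9.0 [ 0.5116 -0.1251  0.0706] [ 1.800e+02  1.000e-02 -1.982e+01] [ 0.3 -1.1 -0.2] 0.06555723990681214 [  8.  21. -33.  -0. -36.  63.]
shift/.8: [-0.0004  0.1488 -0.0005]
```

The pot is riding against the rear pad, about 3 mm off the tool's centre. I'll continue.

Call:
{"op": "send_rows", "data": {"deltas": [[[0, 0.006, 0], 0], [[0, 0.014, 0], 0], [[0, 0.023, 0], 0], [[0, 0.032, 0], 0], [[0, 0.041, 0], 0]]}}

```text
clock: 9.42
tool_pos: [0.5006, -0.156, 0.0706]
orientation: [180.0, 0.0, -19.8]
force: [0.2, 0.9, 0.5]
opening: 0.0657
gripper_force: 0.1
```

Call:
{"op": "send_rows", "data": {"deltas": [[[0, 0.009, 0], 0], [[0, 0.018, 0], 0], [[0, 0.027, 0], 0], [[0, 0.035, 0], 0], [[0, 0.04, 0], 0]]}}

```text
clock: 9.83
tool_pos: [0.4897, -0.1863, 0.0705]
orientation: [180.0, 0.0, -19.8]
force: [-0.4, 0.3, -0.6]
opening: 0.066
gripper_force: 0.1
```

```bash
python3 look.py; python3 st.py .471 -.237 .071
```

```text
wrist [285. 327.] 4566 [ 0.4976 -0.174   0.016 ] rel tool [ 0.0033 -0.0143  0.0545]
983
scene [301. 212.] 36 [ 0.5043 -0.1742  0.016 ] rel tool [ 0.0097 -0.0163  0.0545]
scene [328. 259.] 76 [ 0.5802 -0.0507  0.016 ] rel tool [ 0.0393 -0.1583  0.0545]
983
9.9333 [ 0.4897 -0.1861  0.0705] [ 1.800e+02  1.000e-02 -1.982e+01] [-1.1 -0.1 -0.2] 0.06589550799319523 [  1.  21. -33.   0. -36.  70.]
shift/.8: [-0.0004  0.0678 -0.0006]
```

Call:
{"op": "send_rows", "data": {"deltas": [[[0, 0.006, 0], 0], [[0, 0.014, 0], 0], [[0, 0.023, 0], 0], [[0, 0.032, 0], 0], [[0, 0.041, 0], 0]]}}

```text
clock: 10.35
tool_pos: [0.4787, -0.217, 0.0706]
orientation: [-180.0, -0.0, -19.8]
force: [0.7, -0.5, 0.8]
opening: 0.0656
gripper_force: 0.1
```

Call:
{"op": "send_rows", "data": {"deltas": [[[0, 0.009, 0], 0], [[0, 0.018, 0], 0], [[0, 0.025, 0], 0], [[0, 0.031, 0], 0], [[0, 0.036, 0], 0]]}}

```text
clock: 10.77
tool_pos: [0.4689, -0.244, 0.0706]
orientation: [-180.0, 0.0, -19.8]
force: [0.9, 1.3, 0.0]
opening: 0.0659
gripper_force: 0.1
```

Call:
{"op": "send_rows", "data": {"deltas": [[[0, 0.003, 0], 0], [[0, 0.006, 0], 0], [[0, 0.008, 0], 0], [[0, 0.009, 0], 0], [[0, 0.009, 0], 0]]}}

```text
clock: 11.18
tool_pos: [0.4667, -0.2502, 0.0705]
orientation: [180.0, 0.0, -19.8]
force: [0.2, -0.2, -0.0]
opening: 0.0659
gripper_force: 0.0
```

```bash
python3 look.py
```

```text
wrist [285. 328.] 4541 [ 0.4746 -0.238   0.016 ] rel tool [ 0.0032 -0.0142  0.0545]
1118
scene [328. 259.] 78 [ 0.5802 -0.0509  0.016 ] rel tool [ 0.0394 -0.2259  0.0545]
1118
```

The pot is at (0.4746, -0.238), practically the mat's centre. I'll ease the pad off, go straight up and check.

Call:
{"op": "send_rows", "data": {"deltas": [[[0, -0.003, 0], 0], [[0, -0.007, 0], 0], [[0, -0.011, 0], 0], [[0, -0.015, 0], 0], [[0, -0.018, 0], 0]]}}

```text
clock: 11.7
tool_pos: [0.4719, -0.2362, 0.0706]
orientation: [-180.0, -0.0, -19.7]
force: [0.8, -0.1, 0.8]
opening: 0.0658
gripper_force: 0.0
```

Call:
{"op": "send_rows", "data": {"deltas": [[[0, 0, -0.01], 0], [[0, 0, -0.03], 0], [[0, 0, -0.06], 0], [[0, 0, -0.1], 0], [[0, 0, -0.14], 0]]}}

```text
clock: 12.12
tool_pos: [0.471, -0.2365, 0.1839]
orientation: [180.0, 0.1, -19.8]
force: [0.5, -0.5, -0.5]
opening: 0.0661
gripper_force: 0.0
```

Call:
{"op": "send_rows", "data": {"deltas": [[[0, 0, -0.04], 0], [[0, 0, -0.08], 0], [[0, 0, -0.11], 0], [[0, 0, -0.13], 0], [[0, 0, -0.13], 0]]}}

```text
clock: 12.53
tool_pos: [0.4729, -0.2371, 0.2915]
orientation: [-180.0, -0.4, -19.7]
force: [-0.1, -0.1, -0.2]
opening: 0.0657
gripper_force: 0.0
```

```bash
python3 look.py; ls pics | grep scene_
```

```text
wrist [ 56. 163.] 791 [ 0.6009 -0.0261  0.016 ] rel tool [ 0.0472 -0.2416  0.276 ]
wrist [322. 216.] 1121 [ 0.4717 -0.2368  0.016 ] rel tool [-0.0032  0.0003  0.2755]
1253
scene [328. 259.] 77 [ 0.5804 -0.0508  0.016 ] rel tool [ 0.0363 -0.2115  0.2759]
1253
scene_1118.png
scene_1253.png
scene_890.png
scene_983.png
```

View pics/wrist_1253.png

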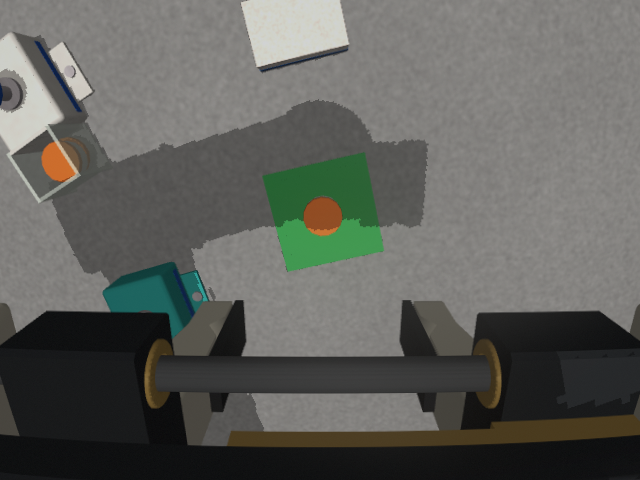

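View pics/scene_1253.png

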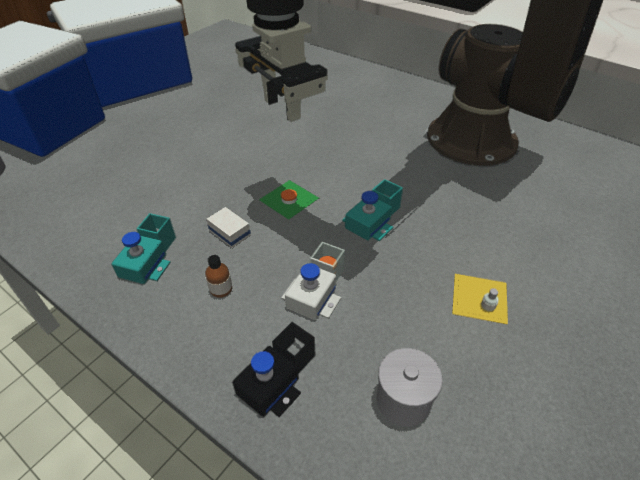

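The pot stands at the middle of the green mat, at (322,216) in the wrist view. In the scene view everything else is unmoved and the plunger is up. I'm handing the job in.

```bash
python3 -c "
from plant import ctrl
print(ctrl.close_job())"
```

```text
the job is handed in; nothing more can be done
None
```

The job is handed in after about 12.5 s of robot time: one full press sent out a single pot, I pushed it along the counter, and it stands at the middle of the green mat, with the other items looking unmoved in the last picture.

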